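# Set the running clearance of a pipe clamp

### The job

On the welding table, take the clamp with the red knob (it holds the grey steel pipe): screw its knob down clockwise until it bottoms on the pipe, then back it off an eighth of a turn so that the pipe can still be turned under the torch, and let go. Leave the clamp with the blue knob as it is.

Things in the scene. Friction and masses are not known exactly. Their poses are not given: they have to be found in the camera images.
- red_knob (a joint): turn of the red thumbscrew, rad: 0 = bottomed on the pipe (hard stop), growing as it is unscrewed (anticlockwise seen from above); 0.785 is an eighth of a turn off the bottom. It starts 0.8 to 1.4 off the bottom, turns with light friction (0.08 N m) and stays where it is left; its height does not change.
- red_grip (a point): on the axis of the red knob at the height to grip, 140 mm above the table. The knob is a red upright bar, 50 mm long, 14 thick, from 122 to 152 mm above the table, a white dot on top at one end. The point turns with it: x along the bar (dot at the -x end), y across its thickness, z up. Below the bar: a 13 mm stem, then a brass nut 26 mm across, top at 112 mm.
- red_clamp: clamp fixed to the table; origin on the table under the knob's axis, z up. Green base 130 x 100 mm, V-block, grey steel pipe (diameter 48, length 140 mm) along y; green cross bar 134 x 36 mm along x, top at 104 mm (bolt heads at its ends 111 mm). With the screw bottomed the red bar lies along the clamp's x axis (over the cross bar), white dot to -x. Stands left or right, turned up to 0.5 rad.
- blue_tip (a point): a point 22 mm from the axis, at the top of the blue knob (152 mm above the table) at the end away from its white dot. The blue knob sits on a clamp of the same build, which holds a copper pipe, at least 240 mm from the red one: not to be touched.

How it is judged:
By the outcome, as a careful person would: the job done as asked, in the order asked, and still so for the second after the job is handed in, with the robot touching nothing.
It also fails if it takes over 32 s, if anything falls off the work surface, if the arm or the gripper's body presses on something with over 40 N, if the wrist force passes 120 N, or if a joint passes its speed limit or range.

### The arm

A 6-joint arm with a two-finger parallel gripper is mounted at the origin on the work surface. World frame = base frame: x ahead of the robot, y to its left, z up, the work surface at z = 0. Lengths are in m, angles in rad, forces in N, time in s.
With the tool pointing down it reaches from about 0.375 to 0.975 m from the base axis. Payload 3.8 kg.
Tool frame: the origin (TCP) lies on the centre line of the jaws, within the pads' length; the fingertips stand 25 mm ahead of it and the grasp point (between the pads) lies 6 mm ahead of it; z points along the fingers, y is the direction in which the jaws open and shut (so a half turn about z gives the same grasp; the last joint's range is limited). The gripper opens to 85 mm and grips with 20 to 120 N. Pads are 22 mm wide; open, the fingers measure 114 mm over their backs; the gripper's body (76 mm by 85 mm) begins 54 mm behind the grasp point. The pads swing forward as they close: fully open they stand 13 mm farther back than shut.
Start: joints at [1.132, 0.264, 1.604, -0, 1.274, -0.037], TCP at [0.264, 0.621, 0.256] pointing down, gripper open.
Joint ranges: [-2.63, 2.63], [-0.94, 2.18], [0.31, 2.57], [-1.31, 4.45], [0, 2.66], [-2.55, 2.55]. Speed limits (rad/s): [2.57, 2.57, 3.14, 3.14, 3.14, 3.14].

### API

Orientations are given as a rotation vector (axis times angle).
In Python, from workcell import bot gives the robot as it stands.
- The arm moves only by the tool servo_tool, never from a script. Its argument "moves" is a list of rows, each a list of 3 entries, a list of its own where there are three numbers: the closure in counts, from 0 (fully open) to 255 (shut), then the shift along the tool's x, y, z in m, then the turn about the tool's z in rad. A call has exactly 8 rows; each row shifts and turns the pose as measured when the row begins, along the tool's axes as they then stand; what a row does not reach is not made up. A row lasts 1/12 s, in which the tool goes at most 41.7 mm and 7.16 degrees, less where a joint would pass 70% of its speed; a pose out of reach is approached as far as the arm can. A call is refused whole if a number of a shift passes 0.0417 or a number of a turn 0.125, either way. A call with a gripper value outside its range is refused whole. The fingers move at their own pace and stop on an object; "newtons" is the grip in N (left out, the last holds). Time passes only in rows, so rows that do not move let the fingers close, or fill a call up. It gives the time, the measured TCP pose, the force and the opening at its end, in the units of the state.
- bot.read_state(): the state, without advancing time (a new reading comes with each control period).
- bot.read_camera(name): name is "scene" or "top" or "wrist"; returns a dict with "pixels" (384x512x3 uint8, red, green, blue), "depth" (384x512 float32, m along the optical axis (not along the pixel's ray), 0 where there is no reading), "intrinsics" (3x3 intrinsics, pixels), "R" (3x3) and "t" (3): a world point X has camera coordinates R X + t. Camera axes: x right, y down, z forward; pixel columns grow to the right and rows downward; lengths in m; the calibration is good to about 2 mm. A picture is of the moment at which its call begins.
- bot.finish_job(): hands the job in, once; it reports no verdict.
The state is a dict: "time": time; "q": joint angles; "joint_vel": joint speeds; "joint_torque": joint torques, N m; "tool_pos": TCP position; "tcp_rot": TCP orientation; "wrist_force": force on the tool from outside, world axes, zero at the start; "torque": the same for the moment, N m; "width": opening from 0.0 (shut) to 1.0 (fully open).
Only numpy, scipy, OpenCV 4.12 (cv2) and the standard library are available. Lean on these libraries where they do the work, as an engineer would, in place of code of your own. Each camera call takes 0.05 s, during which the arm holds its last target.

## Working session

There is one attempt and no reset: what is moved stays moved. The work goes in short steps, Python scripts to look and compute and a tool call to move; the robot and the scene stay as the last step left them, time stands still between calls to the robot, and variables do not carry over. Pictures are saved under pics/ and viewed, and the job is handed in when it is done.

Besides the shell and the picture viewer there is one more tool, called after "Call:" by a JSON object that holds its "api" and its "payload", one argument or row to a line. servo_tool: Moves the arm, as the interface text tells. Its arguments: {"type":"object","properties":{"moves":{"type":"array","items":{"type":"array"}},"newtons":{"type":"number"}},"required":["moves"]}

```bash
mkdir -p pics; ls; python3 - <<'E'
from workcell import bot
import cv2,numpy as np,pickle
s=bot.read_state();print(s)
d={}
for n in ["top","scene"]:
    c=bot.read_camera(n);d[n]=c
    cv2.imwrite(f"pics/{n}1.png",c["pixels"][:,:,::-1])
    print(n,c["intrinsics"].tolist(),c["R"].tolist(),c["t"].tolist())
pickle.dump(d,open("d1.pkl","wb"))
E
```

```text
pics
{'time': 0.0, 'q': array([ 1.13213146e+00,  2.64751315e-01,  1.60536043e+00, -1.26967695e-05,
        1.27369056e+00, -3.69023101e-02]), 'joint_vel': array([-0.00111239, -0.00094872, -0.00028199, -0.0001818 , -0.00234461,
       -0.00151629]), 'joint_torque': array([ 1.82882254e-04, -5.15091920e+01, -3.67327166e+01,  2.57983438e-04,
        1.26621936e-02,  1.58840322e-05]), 'tool_pos': array([0.26367666, 0.6206461 , 0.25497052]), 'tcp_rot': array([-0.6267437 , -3.07791966,  0.0033772 ]), 'wrist_force': array([ 0.18655286,  0.35163201, -0.17563494]), 'torque': array([ 0.03422665,  0.03676457, -0.03616227]), 'width': 0.9971573051010193}
top [[370.97773992770993, 0.0, 252.28371008390957], [0.0, 370.97773992770993, 195.86659957678503], [0.0, 0.0, 1.0]] [[0.02748368700422799, -0.9994186452301959, 0.02017469987120851], [-0.9951501291834013, -0.029262104937801785, -0.0939145867310758], [0.09445034322284548, -0.017495736076221204, -0.9953758244423249]] [-0.01841441984671283, 0.5834197224913102, 0.8086316190932923]
scene [[463.32540443963916, 0.0, 250.96294878851103], [0.0, 463.32540443963916, 191.30420689312936], [0.0, 0.0, 1.0]] [[-0.4381936616918004, 0.8988529305932772, -0.007051525863876699], [0.7348533366945995, 0.353703483693173, -0.5786919898980173], [-0.5176648417672821, -0.25876099935498476, -0.8155156999168464]] [0.25267352712787, -0.3687956552286138, 1.3406370068371467]
```

View pics/top1.png

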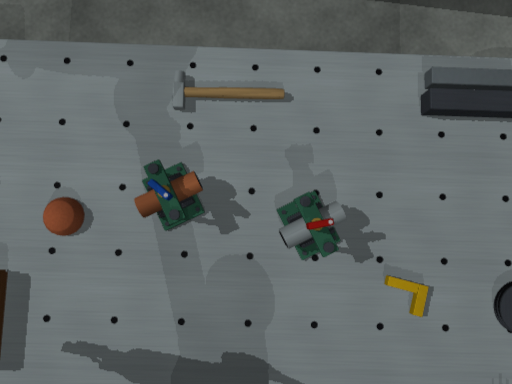

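View pics/scene1.png

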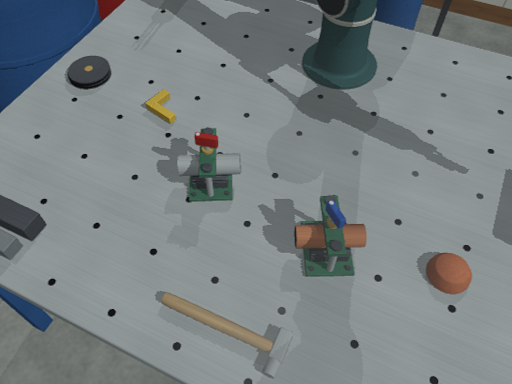

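The top view shows the red knob at about (320,224) with its white dot at (331,221), on the grey-pipe clamp. The blue knob is at about (159,188). The scene view agrees: red at (206,140), blue at (336,214). Next I measure them.

```bash
cat > h.py <<'E'
import numpy as np,cv2
def ray(c,uv,z):
    K,R,t=c["intrinsics"],c["R"],c["t"]
    uv=np.atleast_2d(uv).astype(float)
    d=np.c_[(uv[:,0]-K[0,2])/K[0,0],(uv[:,1]-K[1,2])/K[1,1],np.ones(len(uv))]@R
    o=-R.T@t
    return o+d*((z-o[2])/d[:,2])[:,None]
def cloud(c):
    h,w=c["depth"].shape
    u,v=np.meshgrid(np.arange(w),np.arange(h)); D=c["depth"]
    K,R,t=c["intrinsics"],c["R"],c["t"]
    P=np.stack([(u-K[0,2])/K[0,0]*D,(v-K[1,2])/K[1,1]*D,D],-1)
    P=(P-t)@R; P[D<=0]=np.nan
    return P
def redmask(c):
    hsv=cv2.cvtColor(c["pixels"],cv2.COLOR_RGB2HSV)
    return ((hsv[...,0]<5)|(hsv[...,0]>174))&(hsv[...,1]>190)&(hsv[...,2]>80)
E
python3 - <<'E'
import pickle
from h import *
d=pickle.load(open("d1.pkl","rb"))
for n in d:
    c=d[n];P=cloud(c);m=redmask(c)
    print(n,m.sum())
    q=P[m]; ok=(q[:,2]>.1)&(q[:,2]<.2); q=q[ok]
    print(len(q),np.percentile(q,[0,10,50,90,100],axis=0).round(4).tolist())
    t=q[q[:,2]>.143]; print("top c",t.mean(0),len(t))
    rr=cv2.minAreaRect(t[:,:2].astype(np.float32)*1000);print(rr)
    cen=t[:,:2].mean(0)
    g=np.linalg.norm(P[...,:2]-cen,axis=-1)<.035
    px=c["pixels"].astype(int)
    w=g&(P[...,2]>.143)&(px.min(-1)>130); print("dot",P[w].mean(0),w.sum())
    # green crossbar
    hsv=cv2.cvtColor(c["pixels"],cv2.COLOR_RGB2HSV)
    gr=(np.linalg.norm(P[...,:2]-cen,axis=-1)<.11)&(hsv[...,0]>50)&(hsv[...,0]<95)&(hsv[...,1]>80)
    zz=P[...,2]
    b=gr&(zz>.09)&(zz<.12);qb=P[b]
    print("bar",b.sum(),cv2.minAreaRect(qb[:,:2].astype(np.float32)*1000))
    al=(np.linalg.norm(P[...,:2]-cen,axis=-1)<.11)
    x=al&(zz>.165); print('above',x.sum())
    hb=cv2.inRange(hsv,(105,150,60),(125,255,255))>0
    qq=P[hb]; qq=qq[(qq[:,2]>.12)&(qq[:,2]<.2)]; 
    qq=qq[np.linalg.norm(qq[:,:2]-np.median(qq[:,:2],0),axis=1)<.05]
    print("blue",qq.mean(0),cv2.minAreaRect(qq[:,:2].astype(np.float32)*1000))
for n in d:
    c=d[n];v,u=np.where(redmask(c))
    if n=="top":
        cv2.imwrite("pics/topz.png",cv2.resize(c["pixels"][170:280,260:370,::-1],None,fx=5,fy=5,interpolation=cv2.INTER_CUBIC))
E
```

```text
top 135
134 [[0.5136, -0.1538, 0.1321], [0.5157, -0.142, 0.1487], [0.5216, -0.1261, 0.151], [0.5276, -0.1098, 0.1524], [0.5317, -0.1077, 0.1534]]
top c [ 0.52182535 -0.12663914  0.15084017] 129
((522.7052001953125, -130.37013244628906), (12.326311111450195, 45.82352828979492), 11.795738220214844)
dot [ 0.52704976 -0.14970765  0.15166387] 6
bar 764 ((523.1565551757812, -132.43106079101562), (130.8276824951172, 35.85516357421875), 28.059019088745117)
above 0
blue [0.58137346 0.18037799 0.15059142] ((580.6298828125, 179.59352111816406), (49.123016357421875, 13.083407402038574), 52.41404342651367)
scene 328
89 [[0.5159, -0.1523, 0.1278], [0.5195, -0.1488, 0.1306], [0.5321, -0.1396, 0.1461], [0.5352, -0.1094, 0.1522], [0.5373, -0.1071, 0.1535]]
top c [ 0.52783173 -0.13588159  0.14994548] 52
((524.34814453125, -130.7471466064453), (13.266297340393066, 45.80076217651367), 17.704439163208008)
dot [ 0.52775548 -0.14924973  0.15240179] 8
bar 333 ((524.320068359375, -130.9971160888672), (136.45755004882812, 33.927242279052734), 27.64362335205078)
above 0
blue [0.58782432 0.1873742  0.14891249] ((582.8818359375, 182.16012573242188), (47.22178649902344, 12.082143783569336), 50.147178649902344)
```

View pics/topz.png

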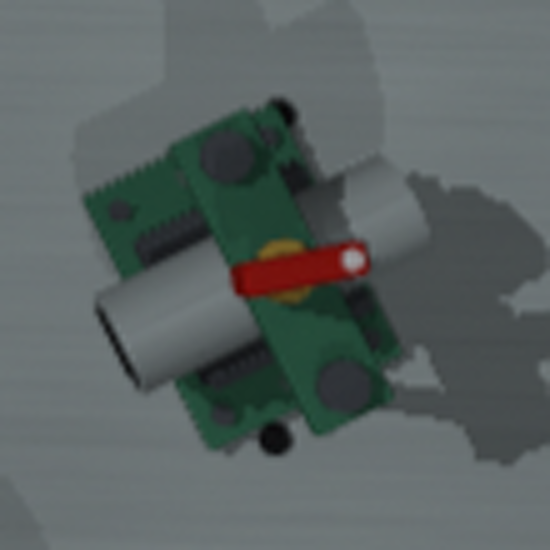

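Measured: axis at about (0.5235, -0.1305), cross bar at 28°, and the dot direction puts the screw about 1.30 rad off the bottom. I'll move over towards it.

Call:
{"api": "servo_tool", "payload": {
  "moves": [
    [0,[-0.028,-0.03,0],0],
    [0,[-0.028,-0.03,0],0],
    [0,[-0.028,-0.03,0],0],
    [0,[-0.028,-0.03,0],0],
    [0,[-0.028,-0.03,0],0],
    [0,[-0.028,-0.03,0],0],
    [0,[-0.028,-0.03,0],0],
    [0,[-0.028,-0.03,0],0]
  ],
  "newtons": 50
}}

```text
time: 0.77
tool_pos: [0.3734, 0.3106, 0.248]
tcp_rot: [-0.606, -3.077, 0.012]
wrist_force: [1.3, -0.4, -0.9]
width: 1.0
```

```bash
cat > st.py <<'E'
from h import *
from workcell import bot
from scipy.spatial.transform import Rotation as Ro
import sys
def st(tx=.5235,ty=-.1305):
    s=bot.read_state();R=Ro.from_rotvec(s["tcp_rot"]).as_matrix()
    e=np.array([tx,ty,.146])-s["tool_pos"]
    print("t",s["time"],"p",s["tool_pos"].round(4),"yaw_y deg",np.degrees(np.arctan2(R[1,1],R[0,1])).round(2),"tilt",R[:,2].round(3))
    print("to go tool",(R.T@e).round(4),"q",s["q"].round(3),"F",s["wrist_force"].round(1),"T",s["torque"].round(2),"w",s["width"])
    return s,R
if __name__=="__main__": st()
E
python3 st.py
```

```text
t 0.7667 p [0.3734 0.3106 0.248 ] yaw_y deg 67.73 tilt [-0.007 -0.006 -1.   ]
to go tool [-0.3065 -0.3505  0.1037] q [ 6.430e-01 -8.800e-02  2.000e+00 -1.000e-03  1.238e+00 -5.390e-01] F [ 1.3 -0.4 -0.9] T [0.04 0.02 0.03] w 0.9995285711930303
```

Call:
{"api": "servo_tool", "payload": {
  "moves": [
    [0,[-0.028,-0.031,-0.001],0],
    [0,[-0.028,-0.031,-0.001],0],
    [0,[-0.028,-0.031,-0.001],0],
    [0,[-0.028,-0.031,-0.001],0],
    [0,[-0.028,-0.031,-0.001],0],
    [0,[-0.028,-0.031,-0.001],0],
    [0,[-0.028,-0.031,-0.001],0],
    [0,[-0.028,-0.031,-0.001],0]
  ]
}}

```text
time: 1.43
tool_pos: [0.4807, -0.0049, 0.2548]
tcp_rot: [-0.602, -3.076, 0.013]
wrist_force: [0.3, -0.8, 0.4]
width: 1.0
```

```bash
python3 st.py
```

```text
t 1.4333 p [ 0.4807 -0.0049  0.2548] yaw_y deg 67.86 tilt [-0.009 -0.007 -1.   ]
to go tool [-0.0876 -0.0991  0.1092] q [-0.057 -0.103  2.002 -0.008  1.251 -1.239] F [ 0.3 -0.8  0.4] T [-0.03 -0.05  0.03] w 0.9995075001609084
```

Call:
{"api": "servo_tool", "payload": {
  "moves": [
    [0,[-0.028,-0.031,0],0],
    [0,[-0.028,-0.031,0],0],
    [0,[-0.022,-0.025,0],0],
    [0,[0,0,0],0.125],
    [0,[0,0,0],0.125],
    [0,[0,0,0],0.125],
    [0,[0,0,0],0.125],
    [0,[0,0,0],0.125]
  ]
}}

```text
time: 2.1
tool_pos: [0.5191, -0.1281, 0.2516]
tcp_rot: [-1.529, -2.736, 0.021]
wrist_force: [0.1, -0.0, -0.2]
width: 0.998
```

```bash
python3 - <<'E'
from st import *
c=bot.read_camera("wrist");st()
cv2.imwrite("pics/w1.png",c["pixels"][:,:,::-1])
E
```

```text
t 2.15 p [ 0.5189 -0.128   0.2514] yaw_y deg 31.3 tilt [-0.013 -0.008 -1.   ]
to go tool [-0.0044  0.0042  0.1054] q [-0.281  0.008  1.902 -0.012  1.242 -0.824] F [-0.6 -0.4 -1.2] T [ 0.   -0.05  0.06] w 0.9997948765682605
```

View pics/w1.png

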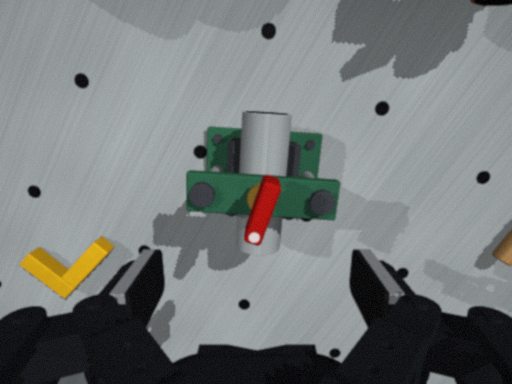

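The wrist view has the knob at about (262,210) with its dot at (254,238), lying between the open fingers once the tool comes down. I'll refine the pose with this view.

```bash
cat > meas.py <<'E'
from st import *
def meas(c):
    P=cloud(c);m=redmask(c);z=P[...,2]
    k=m&(z>.146)&(z<.158)
    n,l,s,_=cv2.connectedComponentsWithStats(k.astype(np.uint8)); i=1+np.argmax(s[1:,4]); k=l==i
    cen=P[k].mean(0)
    g=(np.linalg.norm(P[...,:2]-cen[:2],axis=-1)<.04)
    w=g&(z>.145)&(z<.16)&(c["pixels"].min(-1)>130)
    v,u=np.where(k|w); top=ray(c,np.c_[u,v],.152)[:,:2]
    r=cv2.minAreaRect(top.astype(np.float32)*1000)
    v,u=np.where(w);dot=ray(c,np.c_[u,v],.152)[:,:2].mean(0)
    ctr=np.array(r[0])/1000
    hsv=cv2.cvtColor(c["pixels"],cv2.COLOR_RGB2HSV)
    b=(np.linalg.norm(P[...,:2]-ctr,axis=-1)<.1)&(hsv[...,0]>50)&(hsv[...,0]<95)&(hsv[...,1]>80)&(z>.098)&(z<.109)
    v,u=np.where(b); gb=cv2.minAreaRect(ray(c,np.c_[u,v],.104)[:,:2].astype(np.float32)*1000)
    ex=np.linalg.eigh(np.cov(top.T))[1][:,1]
    print("knob rect",r,"dot",dot.round(4),w.sum(),"pca ang",np.degrees(np.arctan2(ex[1],ex[0])).round(2))
    print("dot dir deg",np.degrees(np.arctan2(*(dot-ctr)[::-1])).round(2),"crossbar",gb)
if __name__=="__main__":
    for n in ["wrist","top"]:
        print(n); meas(bot.read_camera(n))
E
python3 meas.py
```

```text
wrist
knob rect ((522.8516845703125, -131.92149353027344), (13.568511009216309, 48.46824264526367), 12.988260269165039) dot [ 0.5279 -0.1511] 88 pca ang 102.2
dot dir deg -75.2 crossbar ((523.4391479492188, -132.67410278320312), (131.02114868164062, 36.611366271972656), 27.935060501098633)
top
knob rect ((520.1450805664062, -119.50928497314453), (11.82391357421875, 23.974809646606445), 9.670857429504395) dot [nan nan] 0 pca ang 103.11
dot dir deg nan crossbar ((523.544189453125, -131.6851043701172), (131.3639373779297, 35.18120193481445), 27.645401000976562)meas.py:11: RuntimeWarning: Mean of empty slice.
  v,u=np.where(w);dot=ray(c,np.c_[u,v],.152)[:,:2].mean(0)
  ret = um.true_divide(
```

Call:
{"api": "servo_tool", "payload": {
  "moves": [
    [0,[-0.005,0.002,0],0.11],
    [0,[0,0,0],0.11],
    [0,[0,0,0],0.11],
    [0,[0,0,0.015],0],
    [0,[0,0,0.015],0],
    [0,[0,0,0.015],0],
    [0,[0,0,0.01],0],
    [0,[0,0,0],0]
  ]
}}

```text
time: 2.92
tool_pos: [0.5234, -0.1303, 0.1955]
tcp_rot: [-1.93, -2.476, 0.021]
wrist_force: [-0.9, 0.2, -0.5]
width: 0.998
```

```bash
python3 -c "
from st import *
st(.523,-.1318)"
```

```text
t 2.9167 p [ 0.5234 -0.1303  0.1955] yaw_y deg 14.11 tilt [-0.01  -0.009 -1.   ]
to go tool [-0.0011 -0.0002  0.0495] q [-0.283  0.06   1.955 -0.012  1.134 -0.524] F [-0.9  0.2 -0.5] T [-0.03  0.04  0.01] w 0.9983050633658588
```

Call:
{"api": "servo_tool", "payload": {
  "moves": [
    [0,[-0.001,0,0.012],0.03],
    [0,[0,0,0.012],0],
    [0,[0,0,0.012],0],
    [0,[0,0,0.01],0],
    [0,[0,0,0.003],0],
    [0,[0,0,0],0],
    [0,[0,0,0],0],
    [0,[0,0,0],0]
  ]
}}

```text
time: 3.58
tool_pos: [0.5239, -0.1313, 0.1444]
tcp_rot: [-1.956, -2.456, 0.02]
wrist_force: [0.1, -0.8, 0.2]
width: 1.003
```

```bash
python3 -c "
from st import *
st(.523,-.1318)
c=bot.read_camera('wrist')
cv2.imwrite('pics/w2.png',c['pixels'][:,:,::-1])"
```

```text
t 3.5833 p [ 0.5239 -0.1313  0.1444] yaw_y deg 12.91 tilt [-0.009 -0.009 -1.   ]
to go tool [-0.0003 -0.001  -0.0016] q [-0.285  0.113  2.001 -0.013  1.035 -0.504] F [ 0.1 -0.8  0.2] T [-0.05 -0.01 -0.03] w 1.00264950103349
```

View pics/w2.png

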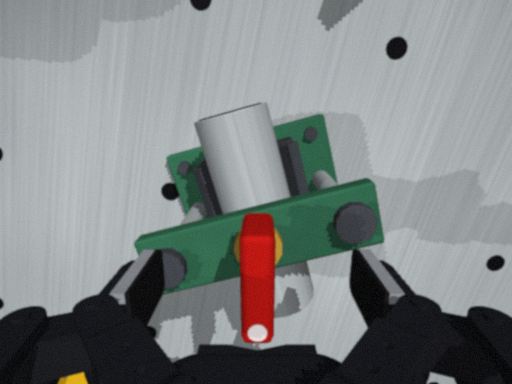

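The red bar (column 257, rows 215–342) stands parallel to the pads and midway between the fingers. I'll close on it.

Call:
{"api": "servo_tool", "payload": {
  "moves": [
    [255,[0,-0.001,-0.0015],0],
    [255,[0,0,0],0],
    [255,[0,0,0],0],
    [255,[0,0,0],0],
    [255,[0,0,0],0],
    [255,[0,0,0],0],
    [255,[0,0,0],0],
    [255,[0,0,0],0]
  ],
  "newtons": 50
}}

```text
time: 4.3
tool_pos: [0.5245, -0.1322, 0.1492]
tcp_rot: [1.955, 2.455, -0.017]
wrist_force: [0.1, -0.4, -0.1]
width: 0.156
```

```bash
python3 -c "
from st import *
st(.523,-.1318)"
```

```text
t 4.3 p [ 0.5245 -0.1322  0.1492] yaw_y deg 12.92 tilt [-0.004 -0.01  -1.   ]
to go tool [ 0.0008 -0.0013  0.0032] q [-0.286  0.106  1.998 -0.013  1.039 -0.505] F [ 0.1 -0.4 -0.1] T [ 0.02 -0.19 -0.02] w 0.15634464980869844
```

Call:
{"api": "servo_tool", "payload": {
  "moves": [
    [255,[0,0,0],0.08],
    [255,[0,0,0],0.12],
    [255,[0,0,0],0.12],
    [255,[0,0,0],0.12],
    [255,[0,0,0],0.12],
    [255,[0,0,0],0.12],
    [255,[0,0,0],0.12],
    [255,[0,0,0],0]
  ]
}}

```text
time: 4.97
tool_pos: [0.5247, -0.1322, 0.1492]
tcp_rot: [2.778, 1.451, -0.014]
wrist_force: [-0.3, 0.3, 1.1]
width: 0.15
```

```bash
python3 -c "
from st import *
st(.523,-.1318)"
```

```text
t 4.9667 p [ 0.5247 -0.1322  0.1492] yaw_y deg -34.83 tilt [-0.004 -0.011 -1.   ]
to go tool [-0.0006 -0.0016  0.0032] q [-0.286  0.106  1.998 -0.013  1.039  0.329] F [-0.3  0.3  1.1] T [ 0.04  0.14 -0.05] w 0.14996287969246577
```

Call:
{"api": "servo_tool", "payload": {
  "moves": [
    [255,[0,0,0],0.1],
    [255,[0,0,0],0.1],
    [255,[0,0,0],0.1],
    [255,[0,0,0],0.06],
    [255,[0,0,0],0.04],
    [255,[0,0,0],0.04],
    [255,[0,0,0],0.04],
    [255,[0,0,0],0.04]
  ]
}}

```text
time: 5.63
tool_pos: [0.5248, -0.1323, 0.1492]
tcp_rot: [3.053, 0.7, -0.011]
wrist_force: [-0.3, 0.7, 0.6]
width: 0.153
```

```bash
python3 -c "
from st import *
st(.523,-.1318)"
```

```text
t 5.6333 p [ 0.5248 -0.1323  0.1492] yaw_y deg -64.17 tilt [-0.005 -0.011 -1.   ]
to go tool [-0.0013 -0.0013  0.0032] q [-0.286  0.107  1.997 -0.014  1.039  0.841] F [-0.3  0.7  0.6] T [0.36 0.09 1.41] w 0.15325933492882984
```

Call:
{"api": "servo_tool", "payload": {
  "moves": [
    [255,[0,0,0],0.03],
    [255,[0,0,0],0.03],
    [255,[0,0,0],0],
    [255,[0,0,0],0],
    [255,[0,0,0],0],
    [255,[0,0,0],0],
    [255,[0,0,0],0],
    [255,[0,0,0],0]
  ]
}}

```text
time: 6.3
tool_pos: [0.5244, -0.1325, 0.1493]
tcp_rot: [3.061, 0.647, -0.016]
wrist_force: [-0.3, 0.4, 0.9]
width: 0.154
```

```bash
python3 -c "
from st import *
from meas import meas
st(.523,-.1318)
c=bot.read_camera('wrist')
cv2.imwrite('pics/w3.png',c['pixels'][:,:,::-1])"
```

```text
t 6.3 p [ 0.5244 -0.1325  0.1493] yaw_y deg -66.12 tilt [-0.007 -0.015 -1.   ]
to go tool [-0.001  -0.0012  0.0033] q [-0.284  0.107  1.997 -0.019  1.041  0.88 ] F [-0.3  0.4  0.9] T [0.18 0.15 1.3 ] w 0.15370720379457029
```

View pics/w3.png

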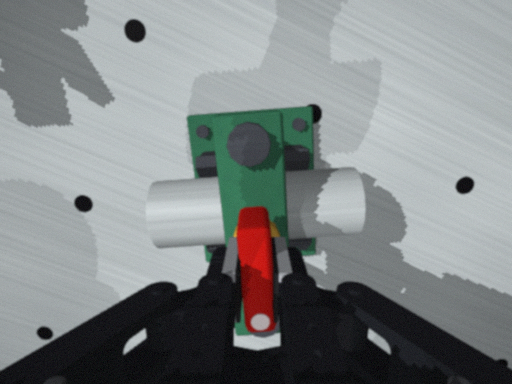

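Torque holds at about 1.3 N m while the yaw barely creeps, and the picture shows the red bar (255,208)–(260,330) over the cross bar, so it has bottomed. Backing off now.

Call:
{"api": "servo_tool", "payload": {
  "moves": [
    [255,[0,0,0],-0.1],
    [255,[0,0,0],-0.11],
    [255,[0,0,0],-0.11],
    [255,[0,0,0],-0.11],
    [255,[0,0,0],-0.11],
    [255,[0,0,0],-0.11],
    [255,[0,0,0],-0.05],
    [255,[0,0,0],0]
  ]
}}

```text
time: 7.02
tool_pos: [0.5246, -0.1326, 0.1493]
tcp_rot: [2.658, 1.668, -0.012]
wrist_force: [-0.2, 0.2, 1.4]
width: 0.154
```

```bash
python3 -c "
from st import *
from meas import meas
st(.523,-.1318)
c=bot.read_camera('wrist');meas(c)
cv2.imwrite('pics/w4.png',c['pixels'][:,:,::-1])"
```

```text
t 7.0167 p [ 0.5246 -0.1326  0.1493] yaw_y deg -25.78 tilt [-0.004 -0.007 -1.   ]
to go tool [ 0.     -0.0018  0.0033] q [-0.289  0.106  1.997 -0.009  1.04   0.166] F [-0.2  0.2  1.4] T [-0.13  0.09  0.11] w 0.15398153890743252
knob rect ((524.077880859375, -130.1691436767578), (49.940120697021484, 24.961851119995117), 51.11247253417969) dot [ 0.52   -0.1426] 300 pca ang 64.91
dot dir deg -108.32 crossbar ((528.8506469726562, -129.78802490234375), (120.80957794189453, 35.9940299987793), 28.020526885986328)
```

View pics/w4.png

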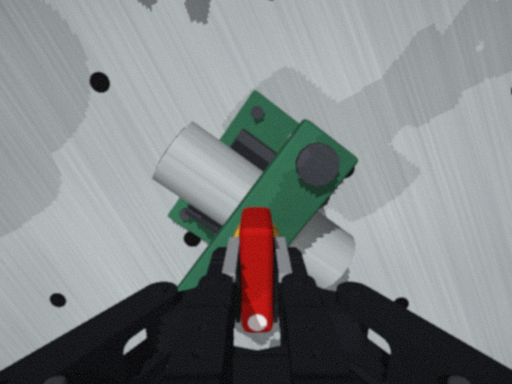

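The bar (256,210)–(258,325) still sits nearly flush in the pads, with the cross bar about 35° away. I'll measure its angle from the red mask and the dot.

```bash
cat > ang.py <<'E'
from st import *
def ang(c,red_z=.150,verb=1):
    # red top-face pixels only, mid-line per image row mapped onto z=.152
    m=redmask(c)
    n,l,s,_=cv2.connectedComponentsWithStats(m.astype(np.uint8)); i=1+np.argmax(s[1:,4]); m=l==i
    P=cloud(c); k=m&(P[...,2]>red_z)&(P[...,2]<.157)
    v,u=np.where(k); X=ray(c,np.c_[u,v],.152)[:,:2].astype(np.float32)
    vx,vy,x0,y0=cv2.fitLine(X,cv2.DIST_HUBER,0,1e-3,1e-4).ravel()
    a=np.degrees(np.arctan2(vy,vx))%180
    # mid of rows
    rows=[(np.median(u[v==r]),r) for r in np.unique(v) if (v==r).sum()>8]
    Y=ray(c,np.array(rows),.152)[:,:2].astype(np.float32)
    vx,vy,_,_=cv2.fitLine(Y,cv2.DIST_HUBER,0,1e-3,1e-4).ravel()
    print("bar angle fit",a.round(2),"rowmid",(np.degrees(np.arctan2(vy,vx))%180).round(2),"n",len(v),"rect",cv2.minAreaRect(X*1000))
E
python3 - <<'E'
from ang import *
for i in range(1):
    c=bot.read_camera('wrist'); ang(c)
    hsv=cv2.cvtColor(c["pixels"],cv2.COLOR_RGB2HSV)
    print(hsv[300,235:285:4].tolist())
E
```

```text
bar angle fit 64.76 rowmid 64.68 n 2611 rect ((524.7529296875, -131.9458465576172), (47.94148635864258, 12.802867889404297), 64.91055297851562)
[[77, 94, 19], [135, 73, 14], [1, 247, 91], [0, 220, 101], [0, 232, 168], [1, 238, 184], [1, 232, 187], [1, 224, 187], [1, 224, 175], [0, 233, 116], [170, 23, 34], [0, 0, 23], [105, 20, 26]]
```

Call:
{"api": "servo_tool", "payload": {
  "moves": [
    [255,[0,0,0],-0.07],
    [255,[0,0,0],-0.07],
    [255,[0,0,0],0],
    [255,[0,0,0],0],
    [255,[0,0,0],0],
    [255,[0,0,0],0],
    [255,[0,0,0],0],
    [255,[0,0,0],0]
  ]
}}

```text
time: 7.78
tool_pos: [0.5246, -0.1326, 0.1492]
tcp_rot: [2.55, 1.83, -0.01]
wrist_force: [-1.2, 0.4, 0.3]
width: 0.156
```

```bash
python3 - <<'E'
from ang import *
st(.5235,-.1318)
c=bot.read_camera('wrist'); ang(c)
E
```

```text
t 7.7833 p [ 0.5246 -0.1326  0.1492] yaw_y deg -18.69 tilt [-0.004 -0.006 -1.   ]
to go tool [ 0.0004 -0.0013  0.0032] q [-0.289  0.106  1.998 -0.008  1.039  0.041] F [-1.2  0.4  0.3] T [-0.17  0.12  0.07] w 0.1563223209077371
bar angle fit 71.96 rowmid 71.8 n 2625 rect ((524.6256103515625, -131.72581481933594), (48.291297912597656, 12.791810989379883), 72.0982666015625)
```

Call:
{"api": "servo_tool", "payload": {
  "moves": [
    [255,[0,0,0],-0.018],
    [255,[0,0,0],0],
    [255,[0,0,0],0],
    [255,[0,0,0],0],
    [120,[0,0,0],0],
    [0,[0,0,0],0],
    [0,[0,0,0],0],
    [0,[0,0,0],0]
  ]
}}

```text
time: 8.5
tool_pos: [0.5248, -0.1323, 0.1488]
tcp_rot: [2.534, 1.853, -0.009]
wrist_force: [0.6, -1.2, 0.2]
width: 0.718
```

```bash
python3 - <<'E'
from ang import *
st(.5235,-.1318)
c=bot.read_camera('wrist'); ang(c)
cv2.imwrite('pics/w5.png',c['pixels'][:,:,::-1])
E
```

```text
t 8.5 p [ 0.5248 -0.1323  0.1488] yaw_y deg -17.65 tilt [-0.003 -0.005 -1.   ]
to go tool [ 0.0001 -0.0014  0.0028] q [-0.289  0.107  1.998 -0.007  1.038  0.022] F [ 0.6 -1.2  0.2] T [ 0.03 -0.    0.  ] w 0.7177507777458088
bar angle fit 72.34 rowmid 72.56 n 2636 rect ((524.5896606445312, -131.60284423828125), (48.18389129638672, 12.801783561706543), 72.38845825195312)
```

View pics/w5.png

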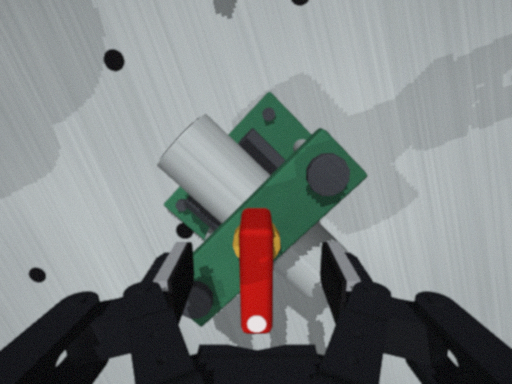

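The fingers are open and clear of the red bar (257, 210–330), which stayed in place at about 72.4°. I'll rise straight up and take a final measurement.

Call:
{"api": "servo_tool", "payload": {
  "moves": [
    [0,[0,0,0],0],
    [0,[0,0,-0.01],0],
    [0,[0,0,-0.02],0],
    [0,[0,0,-0.02],0],
    [0,[0,0,-0.02],0],
    [0,[0,0,-0.02],0],
    [0,[0,0,-0.01],0],
    [0,[0,0,0],0]
  ]
}}

```text
time: 9.22
tool_pos: [0.5242, -0.1314, 0.2551]
tcp_rot: [2.536, 1.854, -0.011]
wrist_force: [-0.2, -0.1, 0.2]
width: 1.003
```

```bash
python3 - <<'E'
from ang import *
from meas import meas
s,R=st(.5235,-.1318)
c=bot.read_camera('wrist'); ang(c); meas(c)
cv2.imwrite('pics/w6.png',c['pixels'][:,:,::-1])
E
```

```text
t 9.2167 p [ 0.5242 -0.1314  0.2551] yaw_y deg -17.66 tilt [-0.006 -0.004 -1.   ]
to go tool [ 1.000e-04 -1.000e-04  1.091e-01] q [-0.288  0.013  1.89  -0.006  1.243  0.022] F [-0.2 -0.1  0.2] T [-0.01  0.03  0.02] w 1.0027765030940536
bar angle fit 72.27 rowmid 72.74 n 847 rect ((524.2109375, -132.1976776123047), (46.9406852722168, 12.12499713897705), 72.80098724365234)
knob rect ((524.2777099609375, -131.44908142089844), (48.41032791137695, 12.44027328491211), 72.80087280273438) dot [ 0.5186 -0.1506] 86 pca ang 72.58
dot dir deg -106.39 crossbar ((524.1429443359375, -132.70359802246094), (131.2987518310547, 36.162696838378906), 28.066696166992188)
```

View pics/w6.png

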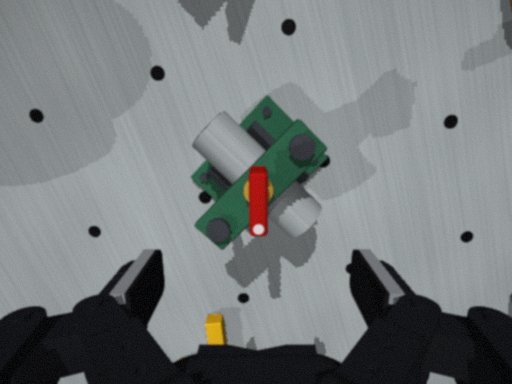

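The final view shows the red bar free, (258,168)–(258,235), at about 72.6°, with the cross bar at 28.0°. That puts it about 44.6° off the bottom, so I'm handing in.

```bash
python3 -c "
from workcell import bot
print(bot.finish_job())"
```

```text
the job is handed in; nothing more can be done
None
```

I screwed the red knob down to its stop, backed it off about an eighth of a turn, and let go. I then raised the gripper clear and handed the job in at about 9.3 s of the 32 s allowed.

- **Bottoming:** the knob started about 1.30 rad off the bottom. At the stop the torque held steady at about 1.3–1.4 N m. The bar lay over the cross bar, and the jaws slipped a few degrees on it there.
- **Final setting:** after release the bar was at about 72.6° and the cross bar at 28.0°. That is about 44.6° (0.78 rad) off the bottom, against a target of 0.785. The angle fits differed by about 0.5°, ranging from 72.3° to 72.8°.
- **Clearance:** the tool was about 0.1 m above the knob with wrist force near zero. I kept well away from the blue clamp but did not photograph it again at the end.
- **Failed check:** one top-camera measurement, taken with the gripper hovering over the clamp, gave an incomplete outline of the knob and did not find the dot. I did not use it for the knob's angle.

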